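Set the fume port shutter to the long mark and start the fan

ROBOT

A 6-joint arm with a two-finger parallel gripper is mounted at the origin on the work surface. World frame = base frame: x ahead of the robot, y to its left, z up, the work surface at z = 0. Lengths are in m, angles in rad, forces in N, time in s.
With the tool pointing down it reaches from about 0.425 to 0.925 m from the base axis. Payload 12.5 kg.
Tool frame: the origin (TCP) lies at the very end of the fingers, on their centre line; the grasp point (between the pads) lies manip.grip_point_offset behind it (manip.grip_point_offset is the distance from the TCP to the grasp point, in m); z points along the fingers, y is the direction in which the jaws open and shut (so a half turn about z gives the same grasp; the last joint's range is limited). The gripper opens to 85 mm and grips with 20 to 120 N. Pads are 22 mm wide; open, the fingers measure 114 mm over their backs; the gripper's body (76 mm by 85 mm) begins 54 mm behind the grasp point. The pads swing forward as they close: fully open they stand 13 mm farther back than shut.
Start: joints at [1.155, 0.491, 1.559, -0, 1.092, -0.106], TCP at [0.191, 0.595, 0.231] pointing down, gripper open.
Joint ranges: [-3.1, 3.1], [-0.84, 2.19], [0.05, 2.79], [-1.13, 4.28], [0.06, 2.93], [-2.69, 2.69]. Speed limits (rad/s): [2.22, 2.22, 2.79, 3.14, 3.14, 3.14].

INTERFACE

Orientations are given as a unit quaternion [w, x, y, z].
In Python, from rig import manip gives the robot as it stands. The module is installed in compiled form; this text tells all that it offers.
- The arm moves only by the shell command python3 -m pendant 'ROWS' [OPENING] [FORCE]. ROWS is JSON, a list of rows, each a list of 6 numbers: the shift along the world's x, y, z each as a share of 50 mm, from -1 to 1, then the turn, a rotation vector about the world's x, y, z each as a share of pi/2 rad, from -1 to 1. A call has 1 to 5 rows; each row shifts and turns the pose as measured when the row begins; what a row does not reach is not made up. A row lasts 1/10 s, in which the tool goes at most 50 mm and 8.59 degrees, less where a joint would pass 70% of its speed; a pose out of reach is approached as far as the arm can. A call with a number of a shift or a turn outside -1 to 1 is refused whole. A call with a gripper value outside its range is refused whole. OPENING is the opening, from 0 (shut) to 1 (fully open), set as the call begins (- or left out, the last holds). The fingers move at their own pace and stop on an object; FORCE is the grip in N (left out, the last holds). Time passes only in rows, so rows that do not move let the fingers close. It gives the time, the measured TCP pose, the force and the opening at its end, in the units of the state.
- manip.state(): the state, without advancing time (a new reading comes with each control period).
- manip.grab_frame(name): name is "side" or "top" or "wrist"; returns a dict with "img" (420x560x3 uint8, red, green, blue), "camera_matrix" (3x3 intrinsics, pixels), "dist_coeffs" ([k1, k2, p1, p2, k3] as OpenCV has them; the pictures are not rectified), "xyz" and "orientation" of the camera in the world; the wrist camera has in their place "tool_from_camera" (4x4, takes a point from camera to tool coordinates, whose origin is the TCP and whose axes are the flange's). Camera axes: x right, y down, z forward; pixel columns grow to the right and rows downward; lengths in m; the calibration is good to about 2 mm. A picture is of the moment at which its call begins: read the wrist's pose just before it. There is no depth.
- manip.sign_off(): hands the job in, once; it reports no verdict.
Trained networks look in the newest picture that a camera, given by its name, has taken for a name from the list of things; names that differ only in an ending like _2 or _b are one class to them, and where a whole thing is asked for, a point or a joint stands for the part that bears it (a point fixed in the world has none). Each returns a list of dicts, best first, with "conf" (0 to 1); they miss things now and then, are a little off and sometimes report something else, mostly with a low value. They report only what shows in the picture. A call takes as long as a camera call. They do not tell look-alikes from the thing itself.
- manip.boxes_of(camera, name): "extent" ([left, top, right, bottom] in pixels, round what is visible of it).
The state is a dict: "time_s": time; "qpos": joint angles; "joint_velocities": joint speeds; "joint_torque": joint torques, N m; "position": TCP position; "tcp_rot": TCP orientation; "force": force on the tool from outside, world axes, zero at the start; "moment": the same for the moment, N m; "opening": finger opening in m.
Only numpy, scipy, OpenCV 4.12 (cv2) and the standard library are available. Lean on these libraries where they do the work, as an engineer would, in place of code of your own. Each camera call takes 0.05 s, during which the arm holds its last target.

TASK

On the welding bench, push the upright paddle of the extraction port's shutter lever around its arc, without gripping it, until the needle points at the one long mark on the scale. Then press the push button on the switch box all the way in to start the fan and let it spring back, leaving the needle on the mark and everything else on the bench where it is.

Things in the scene. Friction and masses are not known exactly. Their poses are not given: they have to be found in the camera images.
- port_axis (a point): centre of the extraction port, on the vertical axis the shutter ring turns about, at the top of its round collar, 52 mm above the bench. The port is a grey fixed collar 170 mm across with a steel spoked grille, on a base plate 216 mm across; place and yaw vary.
- shutter_ring (a joint): angle of the shutter ring (rad), the steel band around the collar that carries the lever; positive is counter-clockwise seen from above; end stops at -1.0 and 1.0, starts between -0.75 and -0.5. Dry friction of about 0.45 N m (about 4 N at the paddle) keeps it wherever it is left, no spring. Zero is a direction fixed on the port, not the mark.
- paddle (a point): centre of the part of the black upright paddle to push: a block 30 mm long radially, 24 mm wide across (the way it moves), standing on the lever arm from 36 to 88 mm above the bench; this point is 62 mm above the bench and 121 mm from the port's axis. Its x axis points radially outwards, z up.
- needle_tip (a point): tip of the flat dark steel needle that sticks out from the lever beyond the paddle, over the scale: 152 mm from the port's axis, 33 mm above the bench, in line with the paddle's middle
- long_mark (a point): point on the long mark under the needle's circle: 152 mm from the port's axis, 25 mm above the bench; x axis radially outwards along the mark. The mark lies 0.45 to 1.15 rad counter-clockwise of the needle at the start; its angle varies.
- scale: the fixed aluminium arc plate that is the scale, 113 to 183 mm from the port's axis, top 24 mm above the bench; origin on that axis at bench height, x axis through the long mark. Short black marks (13 mm) every 10 degrees, seven on the clockwise side and two on the counter-clockwise side of the single long mark (39 mm long, 5 mm wide).
- fan_button_top (a point): centre of the top face of the black push button, 36 mm across, in a steel collar on top of a grey switch box 90 x 80 mm and 45 mm high; stands on the left or on the right of the port
- fan_button (a joint): how far the button is pressed (m): 0 out, 0.006 fully in (straight down), spring return, about 5 N when fully in
- spool: copper wire spool, 90 mm across, 48 mm high, on the side of the port opposite the switch box; a bystander, not to be moved; origin at its underside
- tube_offcut: short steel tube, 48 mm across, 40 mm high, standing about 200 mm from the port's axis; a bystander, not to be moved; origin at its underside
- tin: small open tin, 60 mm across, 50 mm high, about 215 mm from the port's axis; a bystander, not to be moved; origin at its underside
- hammer: hammer lying at the far side of the bench; a bystander, not to be moved; origin at its underside
- brush: brush lying at the far side of the bench; a bystander, not to be moved; origin at its underside
- angle_iron: offcut of angle iron, 100 mm long, 40 mm high, beyond the port; a bystander, not to be moved; origin at its underside
- spray: white spray can, 60 mm across, 110 mm high, at the right, beyond the switch box or spool that stands there; a bystander, not to be moved; origin at its underside
Not all that is in view belongs to the job. What is shaped like the part that bears fan_button_top but purple is not meant.

How it is judged:
On the way, in this order (a step that is already met when the one before it is completed fails the run):
1. the needle rests on the long mark, within 4 mm at its tip (y of needle_tip in the frame of long_mark between -0.004 and 0.004 m and velocity of joint shutter_ring between -0.03 and 0.03 rad/s), for 0.3 s.
2. the button is pressed in, at least 4.5 mm, with the needle on the mark (y of needle_tip in the frame of long_mark between -0.004 and 0.004 m and value of joint fan_button above 0.0045 m), for 0.05 s.
At the end, for the whole second after the job is handed in: the needle's tip is within 4 mm of the long mark's line (measured across it), the ring is at rest, and the button has sprung back out (pressed less than 1.5 mm) (all of step 1 and value of joint fan_button below 0.0015 m); the robot touches nothing.
It fails at once if the paddle is gripped: the fingers press with more than 3 N on both of its halves at once (contact force between the fingers and shutter_ring_c0 above 3 N and contact force between the fingers and shutter_ring_c1 above 3 N).
It fails at once if a bystander on the bench is moved by more than 20 mm or lifted (distance of any of spool, tube_offcut, tin, hammer, brush, angle_iron, spray from where it was at the start of the episode above 0.02 m).
It also fails if it takes over 48 s, if anything falls off the work surface, if the arm or the gripper's body presses on something with over 40 N, if the wrist force passes 120 N, or if a joint passes its speed limit or range.

## Working session

There is one attempt and no reset: what is moved stays moved. The work goes in short steps, Python scripts to look and compute and a shell command to move; the robot and the scene stay as the last step left them, time stands still between calls to the robot, and variables do not carry over. Pictures are saved under pics/ and viewed, and the job is handed in when it is done.

```bash
mkdir -p pics
cat > h.py <<'E'
import numpy as np, cv2, json
from rig import manip
from scipy.spatial.transform import Rotation as R
def q2R(q): return R.from_quat([q[1],q[2],q[3],q[0]]).as_matrix()
def grab(name,tag):
    s=manip.state(); f=manip.grab_frame(name)
    cv2.imwrite(f'pics/{tag}.png',f['img'][:,:,::-1])
    K=np.array(f['camera_matrix']);d=np.array(f['dist_coeffs'])
    if 'xyz' in f: Rc=q2R(f['orientation']);t=np.array(f['xyz'])
    else:
        T=np.array(f['tool_from_camera']);Rt=q2R(s['tcp_rot']);Rc=Rt@T[:3,:3];t=Rt@T[:3,3]+np.array(s['position'])
    np.savez(f'pics/{tag}.npz',K=K,d=d,R=Rc,t=t)
    return f['img'],s
def px2w(tag,uv,z):
    c=np.load(f'pics/{tag}.npz');uv=np.array(uv,float).reshape(-1,1,2)
    n=cv2.undistortPoints(uv,c['K'],c['d']).reshape(-1,2)
    r=np.c_[n,np.ones(len(n))]@c['R'].T
    return c['t']+r*((z-c['t'][2])/r[:,2])[:,None]
def w2px(tag,P):
    c=np.load(f'pics/{tag}.npz');P=np.array(P,float).reshape(-1,3)
    rv=cv2.Rodrigues(c['R'].T)[0]
    return cv2.projectPoints(P,rv,-c['R'].T@c['t'],c['K'],c['d'])[0].reshape(-1,2)
E
python3 - <<'E'
from h import *
for n in ['top','side','wrist']:
    im,s=grab(n,n+'0')
    print(n,np.load(f'pics/{n}0.npz')['t'])
    for o in ['port_axis','shutter_ring','paddle','needle_tip','long_mark','scale','fan_button_top','fan_button','spool','tube_offcut','tin','spray']:
        try: print(o,[(np.round(b['extent']).tolist(),round(b['conf'],2)) for b in manip.boxes_of(n,o)][:3])
        except Exception as e: print(o,e)
print(manip.state())
E
```

```text
top [0.31210394 0.00151411 1.26172004]
port_axis [([231.0, 177.0, 310.0, 277.0], 0.96), ([114.0, 198.0, 152.0, 235.0], 0.39)]
shutter_ring [([232.0, 180.0, 303.0, 268.0], 0.84)]
paddle [([234.0, 179.0, 304.0, 267.0], 0.84)]
needle_tip [([233.0, 182.0, 303.0, 268.0], 0.92), ([228.0, 180.0, 308.0, 276.0], 0.67)]
long_mark [([214.0, 163.0, 322.0, 209.0], 0.93), ([179.0, 106.0, 198.0, 174.0], 0.72)]
scale [([216.0, 164.0, 325.0, 204.0], 0.57)]
fan_button_top [([418.0, 236.0, 430.0, 244.0], 0.62), ([398.0, 302.0, 412.0, 315.0], 0.58)]
fan_button [([416.0, 230.0, 430.0, 245.0], 0.63), ([400.0, 305.0, 412.0, 318.0], 0.46)]
spool [([113.0, 196.0, 150.0, 236.0], 0.91), ([232.0, 178.0, 304.0, 268.0], 0.31)]
tube_offcut [([187.0, 230.0, 203.0, 246.0], 0.67)]
tin [([335.0, 246.0, 360.0, 266.0], 0.61)]
spray [([404.0, 149.0, 432.0, 183.0], 0.93), ([219.0, 163.0, 322.0, 204.0], 0.64)]
side [ 0.02925387 -0.71256713  0.78260978]
port_axis [([228.0, 195.0, 338.0, 263.0], 0.74)]
shutter_ring [([232.0, 194.0, 338.0, 252.0], 0.56)]
paddle [([232.0, 194.0, 339.0, 250.0], 0.92), ([226.0, 195.0, 338.0, 264
[... 908 characters left out ...]
63)]
tin []
spray []
{'time_s': 1.95, 'qpos': array([ 1.15538417e+00,  4.90881595e-01,  1.55892639e+00,  3.09480305e-05,
        1.09173459e+00, -1.05626016e-01]), 'joint_velocities': array([-0.00029236, -0.00100976,  0.00058237, -0.00094966, -0.00064156,
       -0.00063964]), 'joint_torque': array([ 1.69266619e-03, -6.18265128e+01, -2.61849135e+01, -2.32229348e-05,
        4.33704554e-04,  1.47336300e-05]), 'position': array([0.19051928, 0.59524835, 0.23132928]), 'tcp_rot': array([-6.81871305e-06,  1.54281499e-01,  9.88026932e-01,  2.77333837e-05]), 'force': array([ 0.57136704, -0.42433446,  0.02917829]), 'moment': array([0.00187446, 0.02634949, 0.00861862]), 'opening': 0.08523943501505736}
```

Run:
```python
import cv2
a=cv2.imread('pics/top0.png');b=a[130:330,90:450]
cv2.imwrite('pics/top0z.png',cv2.resize(b,None,fx=2.2,fy=2.2,interpolation=cv2.INTER_CUBIC))
c=a[150:285,200:340];cv2.imwrite('pics/top0zz.png',cv2.resize(c,None,fx=4.4,fy=4.4,interpolation=cv2.INTER_CUBIC))
```

```text
(no output)
```

View pics/top0z.png

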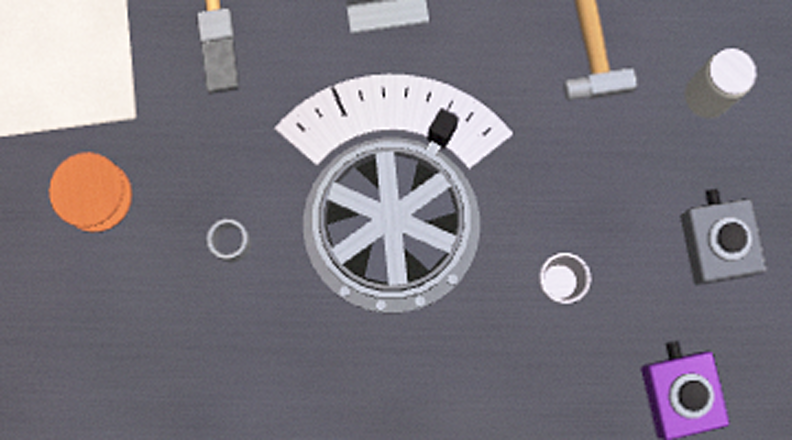

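View pics/top0zz.png

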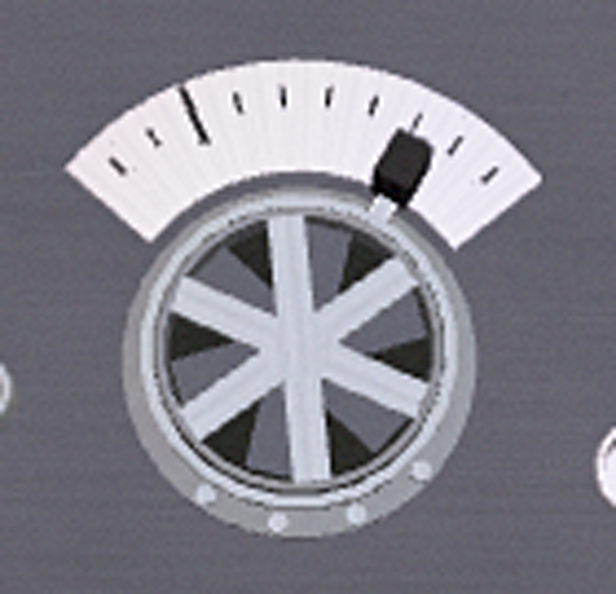

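View pics/side0.png

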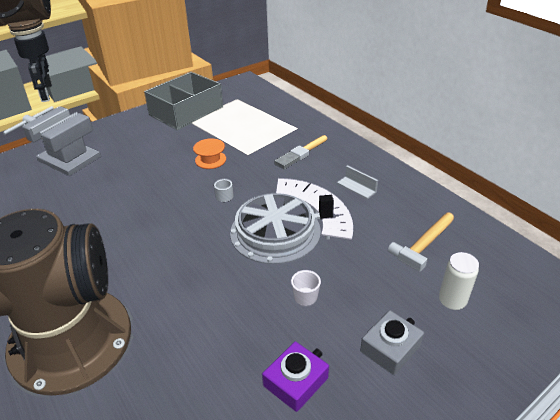

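Run:
```python
from h import *
from scipy.optimize import least_squares
def zz(p): return np.array(p)/4.4+[200,150]-0.4
# scale plate outer arc in zz view
out=zz([(66,168),(128,113),(200,76),(290,60),(380,72),(460,112),(541,179)])
inn=zz([(150,242),(200,205),(250,180),(290,172)])
po=px2w('top0',out,.024)[:,:2];pi=px2w('top0',inn,.024)[:,:2]
f=lambda c: np.r_[np.hypot(*(po-c).T)-.183,np.hypot(*(pi-c).T)-.113]
r=least_squares(f,[.5,0]);c=r.x;print('axis',c,np.round(f(c)*1e3,1))
m=px2w('top0',zz([(183,89),(206,143)]),.024)[:,:2]
print('mark',m,np.hypot(*(m-c).T),[np.arctan2(*(q-c)[::-1]) for q in m])
p=px2w('top0',zz([(413,143)]),.088)[:,:2]
print('paddle top', p,np.hypot(*(p[0]-c)),np.arctan2(*(p[0]-c)[::-1]))
for n,b in dict(button=(733,237),).items():
    q=px2w('top0',np.array(b)/2.2+[90,130],.05);print(n,q, np.hypot(*q[0,:2]))
for n,b in dict(tin=(566,278),tube=(228,239),spool=(85,190),spray=(735,72),ham=(600,85),iron=(388,15),brush=(220,60)).items():
    q=px2w('top0',np.array(b)/2.2+[90,130],.05);print(n,q[0,:2], np.hypot(*(q[0,:2]-c)))
```

```text
axis [0.50860159 0.01485739] [-0.   0.2  1.3  1.4  0.7 -2.2  0.7  0.7 -2.7 -0.7  0.5]
mark [[0.67303069 0.08890823]
 [0.63908895 0.07378732]] [0.1803343  0.14317712] [np.float64(0.4231459584210858), np.float64(0.4241953943098564)]
paddle top [[ 0.62453002 -0.04966531]] 0.13267471694948552 -0.5078760064122427
button [[ 0.49248927 -0.39293118  0.05      ]] 0.6300322171909138
tin [ 0.44106533 -0.19157942] 0.21720336350955746
tube [0.47984354 0.2039473 ] 0.19126426859146461
spool [0.53495799 0.37820254] 0.3642998242832259
spray [ 0.69717514 -0.40443646] 0.4597470122534492
ham [ 0.67583306 -0.23570878] 0.30124702703443995
iron [0.75886683 0.02258285] 0.25038445191979375
brush [0.69793677 0.22471154] 0.2826421386813706
```

```bash
python3 -m pendant '[[0.5,-0.86,0,0,0,-0.07],[0.5,-0.86,0,0,0,-0.07],[0.5,-0.86,0,0,0,-0.07],[0.5,-0.86,0,0,0,-0.07],[0.5,-0.86,0,0,0,-0.07]]' 0 20; python3 -m pendant '[[0.5,-0.86,0,0,0,-0.07],[0.5,-0.86,0,0,0,-0.07],[0.5,-0.86,0,0,0,-0.07],[0.5,-0.86,0,0,0,-0.07],[0.5,-0.86,0,0,0,-0.07]]'
```

```text
time_s: 2.45
position: [0.3141, 0.3795, 0.2305]
tcp_rot: [0.0, 0.422, 0.907, 0.001]
force: [1.2, -0.1, 0.5]
opening: 0.0119
time_s: 2.95
position: [0.4385, 0.1624, 0.2318]
tcp_rot: [0.002, 0.66, 0.751, 0.002]
force: [0.3, 0.4, 0.5]
opening: 0.0
```

```bash
python3 -m pendant '[[0.5,-0.86,0,0,0,-0.07],[0.5,-0.86,0,0,0,-0.07],[0.5,-0.86,0,0,0,-0.07],[0.5,-0.86,0,0,0,-0.07],[0.5,-0.86,0,0,0,-0.07]]'; python3 -m pendant '[[0.5,-0.78,0,0,0,-0.07],[0,0,0,0,0,0]]'
python3 - <<'E'
from h import *
im,s=grab('wrist','w1');print(s['position'],s['tcp_rot'])
E
```

```text
time_s: 3.45
position: [0.5626, -0.0549, 0.233]
tcp_rot: [0.003, 0.846, 0.533, 0.003]
force: [-0.1, 0.7, 0.1]
opening: -0.0001
time_s: 3.65
position: [0.5903, -0.1006, 0.2327]
tcp_rot: [0.004, 0.877, 0.48, 0.003]
force: [-1.1, 0.9, 0.2]
opening: 0.0002
[ 0.59033492 -0.10059201  0.23265302] [0.00411427 0.87720066 0.48009729 0.00294329]
```

View pics/w1.png

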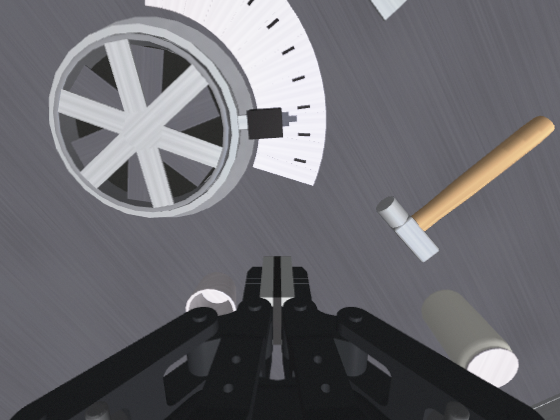

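Run:
```python
from h import *
from scipy.optimize import least_squares
a=cv2.imread('pics/w1.png');cv2.imwrite('pics/w1z.png',cv2.resize(a[0:220,130:340],None,fx=2.7,fy=2.7,interpolation=cv2.INTER_CUBIC))
g=a.min(2)
# outer arc: along rays from approx axis
c=np.array([.5086,.01486])
for it in range(2):
  pts=[]
  for th in np.linspace(-.85,.1,25):
    rr=np.linspace(.155,.21,200)
    P=np.c_[c[0]+rr*np.cos(th),c[1]+rr*np.sin(th),np.full(200,.024)]
    uv=w2px('w1',P).astype(np.float32)
    v=cv2.remap(g,uv[:,:1],uv[:,1:],cv2.INTER_LINEAR).ravel().astype(float)
    ok=(uv[:,1]>2)
    k=np.where((v[:-1]>165)&(v[1:]<=165)&ok[1:])[0]
    if len(k): pts.append(px2w('w1',uv[k[-1]],.024)[0,:2])
  pts=np.array(pts)
  f=lambda x: np.hypot(*(pts-x).T)-.183
  r=least_squares(f,c,loss='soft_l1',f_scale=.001);c=r.x;print(len(pts),c,np.round(f(c)*1e3,1))
n=px2w('w1',[(297,119)],.033)[0,:2];print('needle',np.hypot(*(n-c)),np.arctan2(*(n-c)[::-1]))
print(px2w('w1',[(267,123)],.088))
```

```text
25 [0.5096192  0.01401199] [-0.  -0.  -0.   0.2 -0.  -0.  -0.3  0.3 -0.  -0.   0.   0.   0.   0.1
 -0.2 -0.2  0.1  0.1 -0.1 -0.1 -0.  -0.   0.   0.1  0.1]
25 [0.50962144 0.01404208] [-0.1 -0.1 -0.1  0.2 -0.1  0.2 -0.1  0.2 -0.1 -0.1 -0.1 -0.1 -0.1  0.2
 -0.1 -0.1  0.2 -0.1  0.2 -0.4 -0.1 -0.1  0.2 -0.1  0.2]
needle 0.15255004954983262 -0.5123939479653546
[[ 0.61758185 -0.04499952  0.088     ]]
```

View pics/w1z.png

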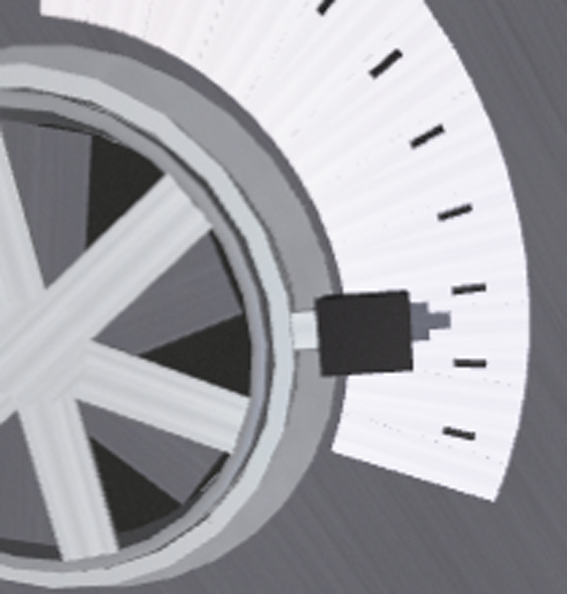

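Run:
```python
from h import *
c=np.array([.50962,.01404])
t=np.array([(459,434),(470,363),(469,289),(455,212),(427,136),(386,63),(326,5)])/2.7+[130,0]-.2
p=px2w('w1',t,.0245)[:,:2]-c
th=np.arctan2(p[:,1],p[:,0]);print(np.round(np.hypot(*p.T),4),th+np.deg2rad(10)*np.arange(7,0,-1))
thm=np.median(th+np.deg2rad(10)*np.arange(7,0,-1))
s=manip.state();print(thm, s['position'])
for a in [-.512,thm]:
  P=c+.121*np.array([np.cos(a),np.sin(a)]);tt=np.array([-np.sin(a),np.cos(a)])
  print(a,P,'contact',P-.023*tt,'pre',P-.05*tt,'dir deg',np.rad2deg(a)+90)
q=s['tcp_rot'];print(np.rad2deg(2*np.arctan2(q[2],q[1])))
```

```text
[0.1608 0.1607 0.1607 0.1608 0.1607 0.1608 0.1575] [0.42999576 0.43160958 0.43046663 0.4312692  0.43107412 0.43070551
 0.42879029]
0.4307055070307043 [ 0.58902397 -0.09866812  0.23255517]
-0.512 [ 0.61510374 -0.04524053] contact [ 0.60383553 -0.06529116] pre [ 0.59060765 -0.08882885] dir deg 60.66456088930185
0.4307055070307043 [0.61956924 0.06455895] contact [0.62917202 0.04365951] pre [0.64044484 0.01912538] dir deg 114.67760776590157
57.588370881466226
```

```bash
python3 -m pendant '[[0,0,-0.92,0,0,0.01],[0,0,-0.92,0,0,0.01],[0,0,-0.92,0,0,0.01],[0,0,-0.8,0,0,0]]'; python3 -m pendant '[[0,0,0,0,0,0]]'
```

```text
time_s: 4.1
position: [0.5898, -0.0963, 0.0562]
tcp_rot: [0.008, 0.863, 0.505, 0.008]
force: [0.9, -0.1, 0.3]
opening: -0.0001
time_s: 4.2
position: [0.5871, -0.0946, 0.0521]
tcp_rot: [0.005, 0.862, 0.506, 0.005]
force: [-0.5, 0.4, 0.8]
opening: -0.0001
```

```bash
cat > plan.py <<'E'
from h import *
import sys
c=np.array([.50962,.01404])
def go(phis,off=.023,z=.050):
  s=manip.state();p=np.array(s['position']);q=s['tcp_rot'];y=2*np.arctan2(q[2],q[1])
  e=p[:2]-c
  print('pos',p,'yaw',np.rad2deg(y),'r',np.hypot(*e),'F',np.round(s['force'],1),'phi if contact',np.arctan2(e[1],e[0])+np.arctan2(off,.121))
  for a in phis:
    t=np.array([-np.sin(a),np.cos(a)]);P=c+.121*np.array([np.cos(a),np.sin(a)])-off*t
    g=np.r_[P,z];d=(g-p)/.05;dy=(a+np.pi/2-y)/(np.pi/2)
    print(round(a,3),np.round(d,3),round(dy,3));p=g;y=a+np.pi/2
if __name__=='__main__': go([float(v) for v in sys.argv[1:]])
E
python3 plan.py -.58 -.5 -.4 -.3 -.2 -.1 0 .1 .2 .3
```

```text
pos [ 0.58710302 -0.09457789  0.05213909] yaw 60.83658922891617 r 0.13342212786354865 F [-0.5  0.4  0.8] phi if contact -0.7633222403051341
-0.58 [ 0.222  0.461 -0.043] -0.045
-0.5 [0.131 0.147 0.   ] 0.051
-0.4 [0.147 0.198 0.   ] 0.064
-0.3 [0.126 0.211 0.   ] 0.064
-0.2 [0.104 0.223 0.   ] 0.064
-0.1 [0.082 0.232 0.   ] 0.064
0.0 [0.058 0.239 0.   ] 0.064
0.1 [0.034 0.244 0.   ] 0.064
0.2 [0.009 0.246 0.   ] 0.064
0.3 [-0.015  0.246  0.   ] 0.064
```

```bash
python3 -m pendant '[[0.2,0.4,-0.04,0,0,-0.02],[0.15,0.2,0,0,0,0.03],[0.15,0.2,0,0,0,0.064],[0.13,0.21,0,0,0,0.064]]'; python3 plan.py -.2 -.1 0 .1 .2 .3
```

```text
time_s: 4.6
position: [0.6189, -0.0416, 0.0559]
tcp_rot: [0.005, 0.797, 0.604, 0.005]
force: [-3.2, -5.0, -2.8]
opening: 0.0001
pos [ 0.61892728 -0.04161197  0.05589552] yaw 74.26431610960373 r 0.12265896771945504 F [-3.2 -5.  -2.8] phi if contact -0.28308576164828453
-0.2 [ 0.094  0.181 -0.118] 0.048
-0.1 [0.082 0.232 0.   ] 0.064
0.0 [0.058 0.239 0.   ] 0.064
0.1 [0.034 0.244 0.   ] 0.064
0.2 [0.009 0.246 0.   ] 0.064
0.3 [-0.015  0.246  0.   ] 0.064
```

```bash
python3 -m pendant '[[0.09,0.2,-0.08,0,0,0.05],[0.08,0.23,-0.04,0,0,0.064],[0.06,0.24,-0.03,0,0,0.064],[0.03,0.24,-0.02,0,0,0.064]]'; python3 plan.py .2 .3 .35 .38 .4 .42
```

```text
time_s: 5.0
position: [0.6345, 0.0055, 0.0564]
tcp_rot: [0.007, 0.656, 0.755, 0.007]
force: [-1.3, -4.9, -2.5]
opening: 0.0
pos [0.63453759 0.00551701 0.05636785] yaw 98.04687171170006 r 0.12520801350671928 F [-1.3 -4.9 -2.5] phi if contact 0.119718416917646
0.2 [-0.035  0.2   -0.127] 0.038
0.3 [-0.015  0.246  0.   ] 0.064
0.35 [-0.017  0.122  0.   ] 0.032
0.38 [-0.013  0.073  0.   ] 0.019
0.4 [-0.01   0.048  0.   ] 0.013
0.42 [-0.011  0.048  0.   ] 0.013
```

```bash
python3 -m pendant '[[-0.03,0.17,-0.1,0,0,0.035],[-0.02,0.16,-0.03,0,0,0.045],[-0.02,0.1,0,0,0,0.03],[0,0,0,0,0,0]]'; python3 plan.py .35 .38 .4 .43
python3 - <<'E'
from h import *
im,s=grab('wrist','w2');print(s['position'],s['tcp_rot'])
a=cv2.imread('pics/w2.png');cv2.imwrite('pics/w2z.png',cv2.resize(a,None,fx=1.4,fy=1.4,interpolation=cv2.INTER_CUBIC))
E
```

```text
time_s: 5.4
position: [0.6346, 0.0296, 0.0594]
tcp_rot: [0.012, 0.576, 0.817, 0.011]
force: [0.6, 0.1, 0.6]
opening: -0.0004
pos [0.63461376 0.02956009 0.05939568] yaw 109.63537954760983 r 0.12595361724251863 F [0.6 0.1 0.6] phi if contact 0.3113763553861919
0.35 [-0.069  0.087 -0.188] 0.005
0.38 [-0.013  0.073  0.   ] 0.019
0.4 [-0.01   0.048  0.   ] 0.013
0.43 [-0.017  0.072  0.   ] 0.019
[0.63461376 0.02956009 0.05939568] [0.01206658 0.57610546 0.8172171  0.01063514]
```

View pics/w2z.png

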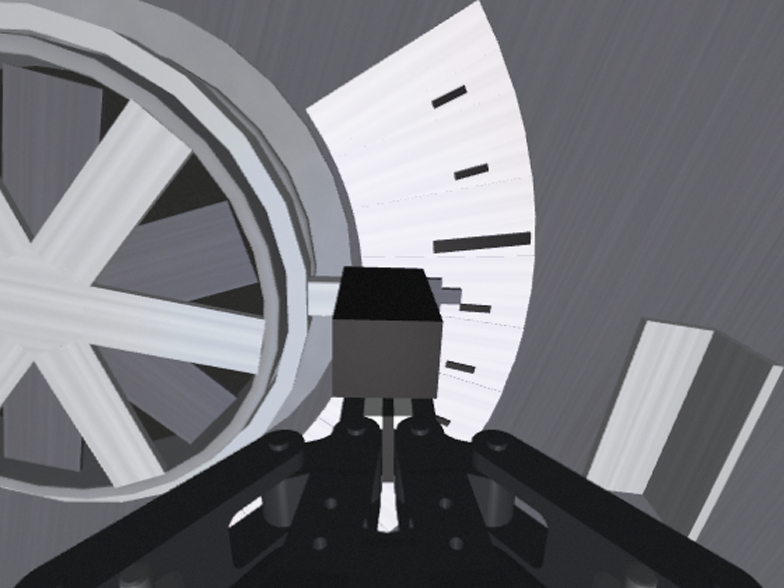

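```bash
cat > meas.py <<'E'
from h import *
def meas(tag,sc,o,tip,m0,m1):
  c=np.array([.50962,.01404]);f=lambda p:np.array(p)/sc+np.array(o)
  n=px2w(tag,[f(tip)],.033)[0,:2]; m=px2w(tag,[f(m0),f(m1)],.0245)[:,:2]
  d=(m[1]-m[0])/np.linalg.norm(m[1]-m[0]);e=n-m[0]
  print('needle r,th',np.hypot(*(n-c)),np.arctan2(*(n-c)[::-1]),'mark th',[np.arctan2(*(q-c)[::-1]) for q in m],'r',np.hypot(*(m-c).T),'lateral mm',1e3*(d[0]*e[1]-d[1]*e[0]))
E
python3 -c "
from meas import *
meas('w2',1.4,[0,0],(461,296),(434,246.5),(531,238))"
```

```text
needle r,th 0.1525310044713282 0.3080251234154968 mark th [np.float64(0.43215595456472633), np.float64(0.43079387364706007)] r [0.14278669 0.18174091] lateral mm -18.830368997435897
```

```bash
python3 -m pendant '[[-0.04,0.1,-0.1,0,0,0.015],[-0.02,0.08,-0.05,0,0,0.02],[-0.01,0.05,0,0,0,0.01],[0,0,0,0,0,0]]'; python3 plan.py .431
```

```text
time_s: 5.85
position: [0.6328, 0.0411, 0.0546]
tcp_rot: [0.014, 0.545, 0.838, 0.013]
force: [1.0, -1.5, 1.4]
opening: -0.0
pos [0.63284856 0.04109897 0.05456513] yaw 113.93144767689506 r 0.12616443691925222 F [ 1.  -1.5  1.4] phi if contact 0.4039947885759535
0.431 [-0.074  0.052 -0.091] 0.008
```

```bash
python3 -m pendant '[[-0.02,0.045,0,0,0,0],[0,0,0,0,0,0]]'; python3 plan.py .431;  python3 - <<'E'
from h import *
im,s=grab('wrist','w3')
a=cv2.imread('pics/w3.png');cv2.imwrite('pics/w3z.png',cv2.resize(a[100:300,200:420],None,fx=3,fy=3,interpolation=cv2.INTER_CUBIC))
E
```

```text
time_s: 6.05
position: [0.632, 0.0435, 0.0545]
tcp_rot: [0.014, 0.545, 0.838, 0.013]
force: [-0.0, 0.1, 0.1]
opening: 0.0004
pos [0.63200844 0.04352119 0.05449802] yaw 113.91138592071844 r 0.12588911647773066 F [-0.   0.1  0.1] phi if contact 0.42422061731963967
0.431 [-0.057  0.003 -0.09 ] 0.009
```

View pics/w3z.png

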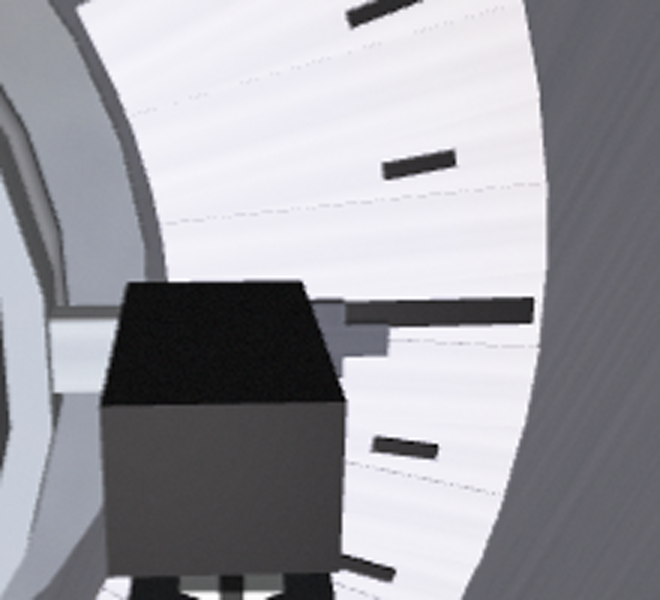

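```bash
python3 -c "
from meas import *
meas('w3',3,[200-.3,100-.3],(388,339),(346,314),(533,309))
P=np.r_[np.array([.50962,.01404])+.152*np.array([np.cos(.431),np.sin(.431)]),.033]
print((w2px('w3',P)-[199.7,99.7])*3)"
```

```text
needle r,th 0.15237325904877252 0.4200036843944097 mark th [np.float64(0.43348780943201715), np.float64(0.43354262094709173)] r [0.14600575 0.18130813] lateral mm -2.056346315554871
[[386.34593792 330.24145558]]
```

```bash
python3 -m pendant '[[-0.011,0.026,0,0,0,0],[0,0,0,0,0,0]]';  python3 - <<'E'
from h import *
im,s=grab('wrist','w4')
a=cv2.imread('pics/w4.png');cv2.imwrite('pics/w4z.png',cv2.resize(a[100:300,200:420],None,fx=3,fy=3,interpolation=cv2.INTER_CUBIC))
E
```

```text
time_s: 6.3
position: [0.6314, 0.0448, 0.0544]
tcp_rot: [0.014, 0.545, 0.838, 0.013]
force: [0.4, -0.5, 0.6]
opening: -0.0001
```

View pics/w4z.png

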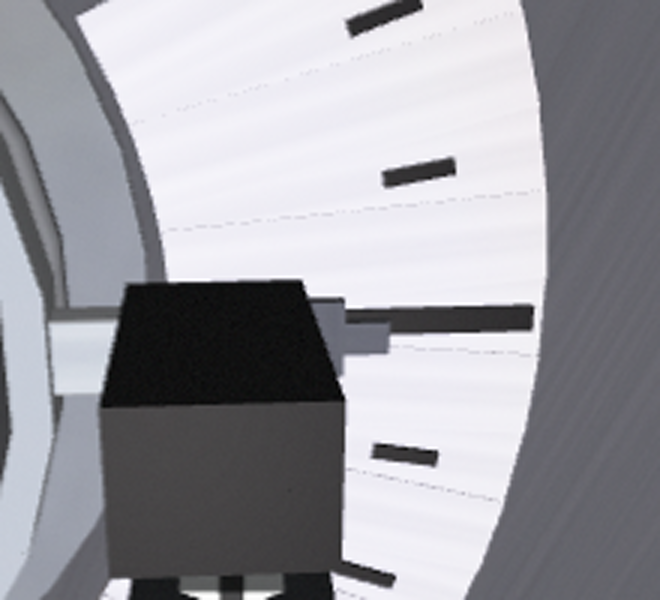

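```bash
python3 -m pendant '[[0.2,-0.45,0,0,0,0],[0.2,-0.45,0.2,0,0,0],[0.3,-0.2,0.8,0,0,0],[0.2,0,0.9,0,0,0],[0,0,0.7,0,0,0]]'; python3 -m pendant '[[0,0,0,0,0,0]]';  python3 - <<'E'
from h import *
im,s=grab('wrist','w5')
a=cv2.imread('pics/w5.png');cv2.imwrite('pics/w5z.png',a)
E
```

```text
time_s: 6.85
position: [0.6725, -0.0106, 0.1815]
tcp_rot: [0.006, 0.545, 0.838, 0.009]
force: [0.4, 0.1, -0.1]
opening: 0.0001
time_s: 6.95
position: [0.6739, -0.0107, 0.1862]
tcp_rot: [0.009, 0.545, 0.838, 0.011]
force: [-0.5, 0.4, -0.5]
opening: 0.0002
```

View pics/w5z.png

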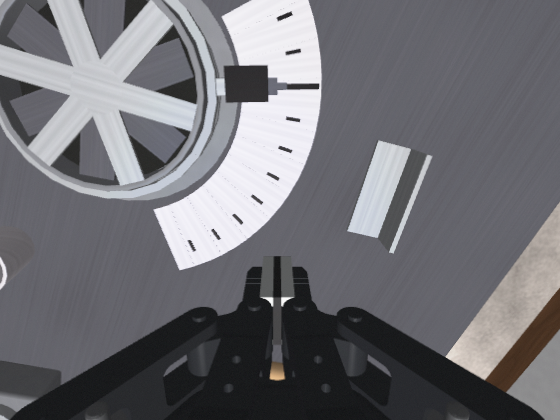

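Run:
```python
import cv2
a=cv2.imread('pics/w5.png');cv2.imwrite('pics/w5zz.png',cv2.resize(a[50:125,210:330],None,fx=6,fy=6,interpolation=cv2.INTER_CUBIC))
```

```text
(no output)
```

View pics/w5zz.png

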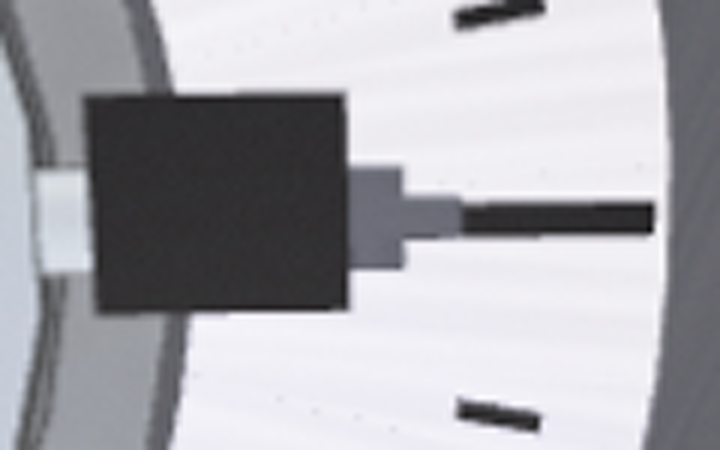

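Run:
```python
from meas import *
meas('w5',6,[210-.4,50-.4],(462,217),(470,219),(653,217))
# button from top and side
for tag,uv in (('top0',(423.2,237.7)),('top0',(424,237))):
  print(px2w(tag,[uv],.051))
for uv in ((395.5,328.5),): print(px2w('side0',[uv],.051))
s=manip.state();print(s['position'],s['qpos'])
```

```text
needle r,th 0.15234145419615724 0.43299160297557115 mark th [np.float64(0.4328514391410038), np.float64(0.43237587083730583)] r [0.15398989 0.18088441] lateral mm 0.016080090497769674
[[ 0.49241319 -0.39265739  0.051     ]]
[[ 0.4942952  -0.39488626  0.051     ]]
[[ 0.49905195 -0.38461006  0.051     ]]
[ 0.67304332 -0.01054318  0.18386072] [-0.11816817  0.59658055  1.4988119   0.01366331  1.0236114  -0.54255378]
```

```bash
python3 -m pendant '[[-0.2,-0.6,0.3,0,0,0],[-0.3,-0.9,0.2,0,0,0],[-0.3,-0.9,0,0,0,0],[-0.3,-0.9,0,0,0,0],[-0.3,-0.9,0,0,0,0]]'; python3 -m pendant '[[-0.3,-0.9,0,0,0,0],[-0.3,-0.9,0,0,0,0],[-0.3,-0.9,0,0,0,0],[-0.3,-0.9,0,0,0,0],[0,0,0,0,0,0]]';  python3 - <<'E'
from h import *
im,s=grab('wrist','w6');print(s['position'])
for n in ['fan_button','fan_button_top']:print(manip.boxes_of('wrist',n))
E
```

```text
time_s: 7.5
position: [0.5982, -0.2187, 0.2024]
tcp_rot: [0.002, 0.541, 0.841, 0.009]
force: [1.7, 0.1, -0.6]
opening: -0.0
time_s: 8.0
position: [0.5297, -0.4072, 0.1935]
tcp_rot: [-0.005, 0.543, 0.84, 0.01]
force: [0.0, 0.7, -0.2]
opening: 0.0003
[ 0.52968879 -0.40719119  0.19354592]
[{'extent': [220.8, 140.7, 264.1, 187.3], 'conf': 0.82}, {'extent': [14.3, 0.0, 66.4, 24.1], 'conf': 0.8}]
[{'extent': [14.1, 0.4, 68.4, 26.4], 'conf': 0.79}, {'extent': [226.2, 137.6, 263.9, 183.5], 'conf': 0.7}]
```

View pics/w6.png

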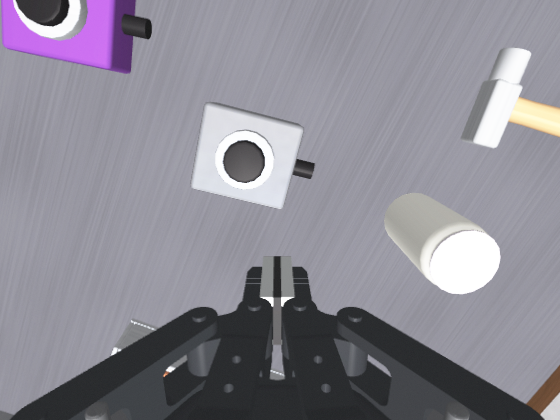

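Run:
```python
from h import *
for z in (.048,.052,.056,.06): 
  p=px2w('w6',[(243.5,161),(222.5,161),(264.5,161)],z);print(z,p[0],np.linalg.norm(p[1]-p[2]))
a=cv2.imread('pics/w6.png');cv2.imwrite('pics/w6z.png',cv2.resize(a[95:215,180:320],None,fx=5,fy=5,interpolation=cv2.INTER_CUBIC))
s=manip.state();print(s['position'])
# triangulate with side
for z in (.045,.05,.055,.06): print(z,px2w('side0',[(395.5,328.5)],z)[0],px2w('top0',[(423.5,237.5)],z)[0])
```

```text
0.048 [ 0.49071847 -0.39008137  0.048     ] 0.03746907115135916
0.052 [ 0.49078618 -0.38934048  0.052     ] 0.0369521108429661
0.056 [ 0.4908539  -0.38859959  0.056     ] 0.0364351505345732
0.06 [ 0.49092161 -0.3878587   0.06      ] 0.03591819022618013
[ 0.53190393 -0.40227319  0.19424246]
0.045 [ 0.50290481 -0.38192046  0.045     ] [ 0.49384978 -0.39544432  0.045     ]
0.05 [ 0.49969409 -0.38416179  0.05      ] [ 0.49310291 -0.39381305  0.05      ]
0.055 [ 0.49648338 -0.38640313  0.055     ] [ 0.49235604 -0.39218179  0.055     ]
0.06 [ 0.49327266 -0.38864447  0.06      ] [ 0.49160918 -0.39055052  0.06      ]
```

View pics/w6z.png

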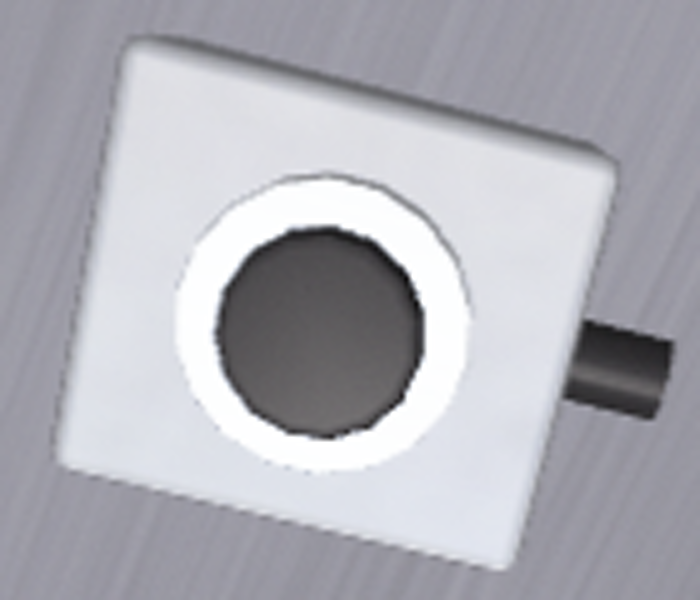

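```bash
python3 -m pendant '[[-0.4,0.12,-0.6,0,0,0],[-0.4,0.12,-0.6,0,0,0],[0,0,-0.5,0,0,0],[0,0,0,0,0,0]]'; python3 -m pendant '[[0,0,0,0,0,0],[0,0,0,0,0,0]]'
python3 - <<'E'
from h import *
im,s=grab('wrist','w7')
print(s['position'])
a=cv2.imread('pics/w7.png')
p=w2px('w7',[[.491,-.39,.06]])[0];cv2.circle(a,tuple(int(v) for v in p),3,(0,0,255),1);cv2.imwrite('pics/w7z.png',a)
E
```

```text
time_s: 8.55
position: [0.4929, -0.3829, 0.1065]
tcp_rot: [-0.006, 0.538, 0.843, 0.011]
force: [-0.1, 0.4, 0.6]
opening: 0.0001
time_s: 8.75
position: [0.4945, -0.3813, 0.1078]
tcp_rot: [-0.006, 0.537, 0.844, 0.011]
force: [0.1, 0.3, 0.1]
opening: 0.0001
[ 0.49448486 -0.38131594  0.10779303]
```

View pics/w7z.png

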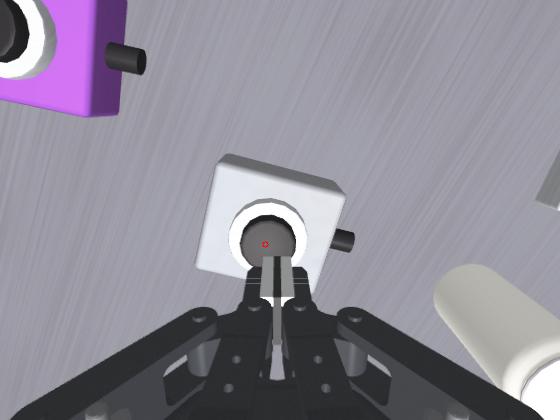

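Run:
```python
from h import *
for z in (.052,.056,.06): 
  p=px2w('w7',[(269,243),(242,243),(296,243)],z);print(z,p[0],np.linalg.norm(p[1]-p[2]))
print(w2px('w7',manip.state()['position']),manip.state()['position'])
a=cv2.imread('pics/w7.png');cv2.imwrite('pics/w7zz.png',cv2.resize(a[185:305,210:340],None,fx=5,fy=5,interpolation=cv2.INTER_CUBIC))
```

```text
0.052 [ 0.49374336 -0.39119047  0.052     ] 0.036007853295587526
0.056 [ 0.49305578 -0.38959479  0.056     ] 0.03528872490212331
0.06 [ 0.4923682  -0.38799911  0.06      ] 0.03456959650865901
[[277.62444396 272.79524565]] [ 0.49464269 -0.38153256  0.10814386]
```

View pics/w7zz.png

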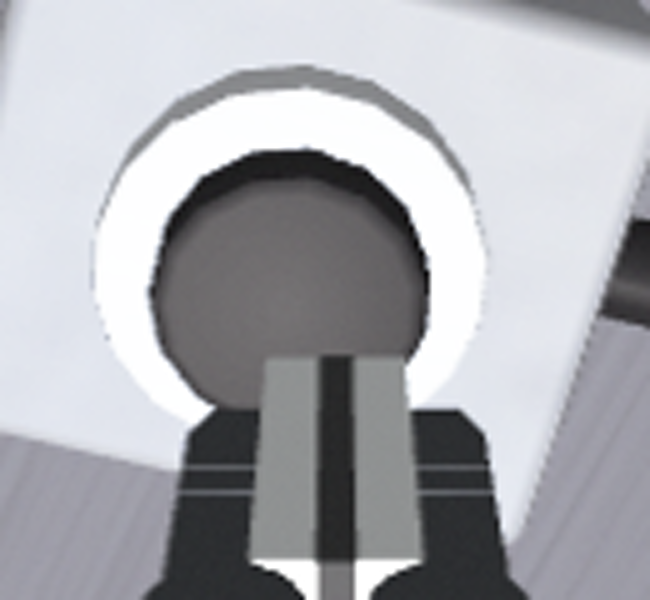

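```bash
python3 -m pendant '[[-0.04,-0.13,-0.35,0,0,0],[0,0,-0.3,0,0,0],[0,0,0,0,0,0],[0,0,0,0,0,0]]'; python3 -c "
from h import *
print(manip.state()['position'],manip.state()['force'])"
```

```text
time_s: 9.2
position: [0.4936, -0.389, 0.0748]
tcp_rot: [-0.004, 0.536, 0.844, 0.011]
force: [-0.5, 0.4, 0.6]
opening: 0.0002
[ 0.49355522 -0.38897461  0.07476546] [-0.45038591  0.39250877  0.64672973]
```

```bash
python3 -m pendant '[[0,0,-0.16,0,0,0],[0,0,-0.1,0,0,0]]'; python3 -m pendant '[[0,0,-0.06,0,0,0],[0,0,0,0,0,0]]'
```

```text
time_s: 9.4
position: [0.4939, -0.3894, 0.0618]
tcp_rot: [-0.003, 0.537, 0.844, 0.011]
force: [-0.9, 1.1, 4.6]
opening: 0.0003
time_s: 9.6
position: [0.494, -0.3895, 0.0614]
tcp_rot: [-0.002, 0.536, 0.844, 0.011]
force: [-2.5, 2.0, 4.9]
opening: 0.0002
```

```bash
python3 -m pendant '[[0,0,-0.08,0,0,0]]'; python3 -m pendant '[[0,0,-0.12,0,0,0]]';python3 -m pendant '[[0,0,-0.12,0,0,0]]'
```

```text
time_s: 9.7
position: [0.4943, -0.3897, 0.0601]
tcp_rot: [-0.001, 0.536, 0.844, 0.01]
force: [-12.2, 9.8, 56.1]
opening: -0.0
time_s: 9.8
position: [0.4946, -0.3899, 0.0596]
tcp_rot: [-0.0, 0.536, 0.844, 0.01]
force: [-22.7, 18.0, 86.6]
opening: -0.0
time_s: 9.9
position: [0.4945, -0.3898, 0.0598]
tcp_rot: [0.001, 0.536, 0.844, 0.01]
force: [-20.7, 16.3, 72.1]
opening: 0.0001
```

Run:
```python
from h import *
im,s=grab('side','s2');print(s['force'],s['position'])
grab('wrist','w8')
a=cv2.imread('pics/s2.png')[250:400,320:480];b=cv2.imread('pics/w8.png')[185:335,200:360]
cv2.imwrite('pics/s2z.png',cv2.resize(np.hstack([a,b]),None,fx=2.5,fy=2.5,interpolation=cv2.INTER_CUBIC))
```

```text
[-20.66913216  16.32724097  72.14531392] [ 0.49449331 -0.38984984  0.05981968]
```

View pics/s2z.png

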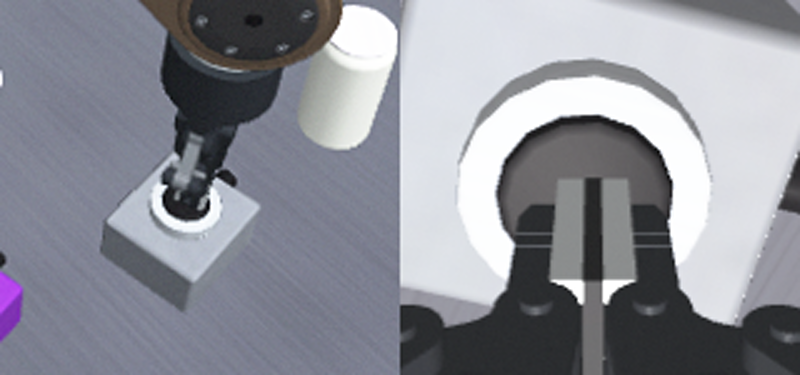

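```bash
python3 -m pendant '[[0,0,0.2,0,0,0],[0,0,0.5,0,0,0],[0,0,0.8,0,0,0],[0.1,0.1,0.9,0,0,0],[0.3,0.8,0.6,0,0,0]]';python3 -m pendant '[[0.3,0.9,0,0,0,0],[0.3,0.9,0,0,0,0],[0.3,0.9,0,0,0,0],[0.3,0.9,0,0,0,0],[0.3,0.9,0,0,0,0]]'; python3 -m pendant '[[0.2,0.6,0,0,0,0],[0,0,0,0,0,0],[0,0,0,0,0,0],[0,0,0,0,0,0]]'
python3 - <<'E'
from h import *
im,s=grab('wrist','w9');print(s['position'],s['force'])
grab('top','top9')
E
```

```text
time_s: 10.5
position: [0.5116, -0.3477, 0.2129]
tcp_rot: [0.0, 0.538, 0.843, 0.01]
force: [1.5, 0.6, -0.1]
opening: 0.0001
time_s: 11.0
position: [0.589, -0.1172, 0.2184]
tcp_rot: [0.005, 0.54, 0.842, 0.01]
force: [0.4, -0.5, -0.0]
opening: -0.0
time_s: 11.4
position: [0.5999, -0.0805, 0.2178]
tcp_rot: [0.005, 0.537, 0.844, 0.01]
force: [-0.3, 0.3, -0.1]
opening: -0.0001
[ 0.59994863 -0.08053324  0.21777035] [-0.27630644  0.26332977 -0.08365005]
```

View pics/w9.png

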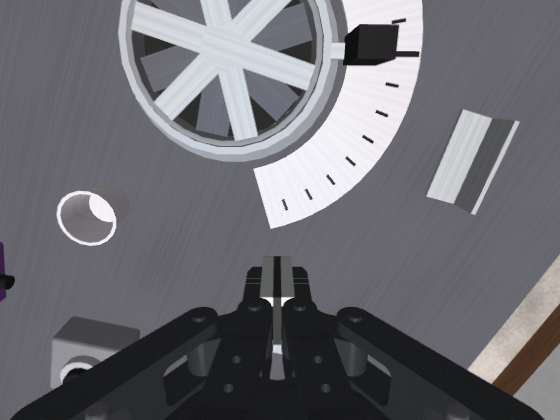

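View pics/top9.png

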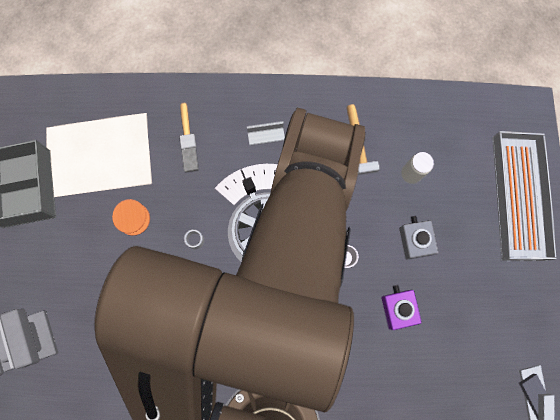

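```bash
python3 -m pendant '[[0.7,0.6,0,0,0,0],[0.7,0.7,0,0,0,0],[0,0,0,0,0,0],[0,0,0,0,0,0],[0,0,0,0,0,0]]'
python3 - <<'E'
from h import *
im,s=grab('wrist','w10');print(s['position'],s['force'])
grab('side','s10')
c=np.array([.50962,.01404]);p=w2px('w10',[[*(c+.15*np.array([np.cos(.431),np.sin(.431)])),.03]])[0].astype(int);print(p)
a=cv2.imread('pics/w10.png');y=max(p[1]-37,0);x=p[0]-60
print(x,y)
A=cv2.resize(a[y:y+75,x:x+120],None,fx=6,fy=6,interpolation=cv2.INTER_CUBIC);cv2.imwrite('pics/w10z.png',A)
b=cv2.imread('pics/s10.png')[290:390,340:450];b0=cv2.imread('pics/side0.png')[290:390,340:450]
cv2.imwrite('pics/s10z.png',cv2.resize(np.hstack([b0,b]),None,fx=3.5,fy=3.5,interpolation=cv2.INTER_CUBIC))
E
```

```text
time_s: 12.0
position: [0.6709, -0.0207, 0.2176]
tcp_rot: [0.005, 0.541, 0.841, 0.01]
force: [-0.3, 1.3, 0.5]
opening: -0.0001
[ 0.6709215  -0.0206886   0.21757986] [-0.33300992  1.33814205  0.49788878]
[291  79]
231 42
```

View pics/w10z.png

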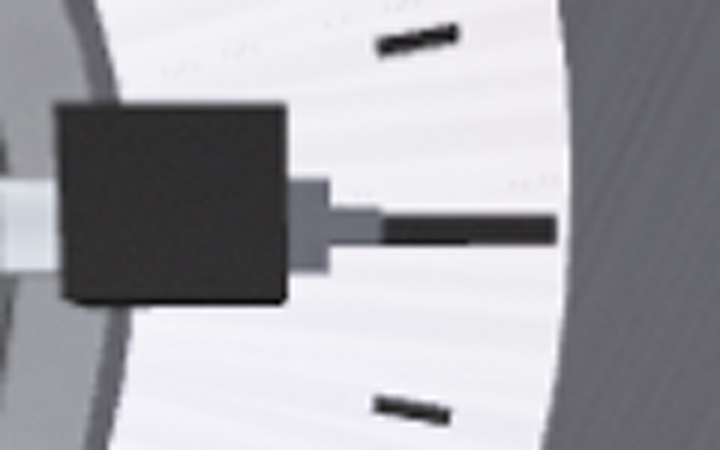

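View pics/s10z.png

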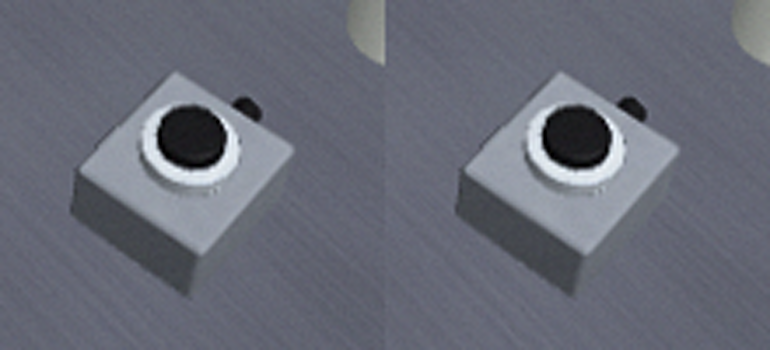

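The needle still lies in line with the long mark (tip at about (382,226) in the zoom, mark line at about y = 229). The button looks the same as at the start, and the arm is clear of everything.

Run:
```python
from meas import *
meas('w10',6,[231-.4,42-.4],(380,226),(384,229),(555,229.5))
print(manip.sign_off())
```

```text
needle r,th 0.15202056067906466 0.43252675478250346 mark th [np.float64(0.4325997252708123), np.float64(0.4317119974052915)] r [0.15326811 0.18087475] lateral mm -0.018348772923512092
the job is handed in; nothing more can be done
None
```

I set the needle on the long mark, pressed the grey switch box's button and released it, then handed the job in at about 12 s; no verdict was reported.

**Needle:** I pushed the paddle from one side only, with the fingers shut. In the last wrist picture, taken after the button press, the needle tip was about 0.02 mm from the long mark's line by my measurement. The calibration is only good to about 2 mm, and the limit is 4 mm.

**Button:** I pressed until it bottomed out. The force went from about 5 N to between 70 and 87 N, and the wrist picture showed the button flush with its collar. It looked the same as at the start in the side picture afterwards. There was no direct reading of how far it travelled.

**Other things:** I saw nothing moved in the final pictures. This was by eye, and the arm hid part of the top view. At hand-in the arm was clear of everything, with the force reading near zero.

**Disagreements:** Early estimates of the button's height and centre differed by a few mm between cameras. The arm was still settling in one of those pictures. I used a second wrist picture and the contact force instead.

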